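# Hang the climate logger on its column and hold it for fastening

## Task

Hang the grey climate logger by its handle on the two hooks of the instrument column, screen outwards, and let go of the handle. Then push it flat against the column's backing plate from the front with a steady force of about 10 newtons, and finish while still pressing, because I will do up the thumbscrews behind the plate while you hold it. Do not ram it, and leave everything else on the bench where it is.

Things in the scene. Friction and masses are not known exactly. Their poses are not given: they have to be found in the camera images.
- logger: the climate logger: an upright light-grey plastic case 60 deep (x) x 110 wide (y) x 110 tall (z), dark screen and three small buttons on its front (the -x face), plain flat back (+x face); about 0.55 kg (varies by a fifth). On top stands a rigid steel handle (see logger_bar). Origin: centre of the underside; it starts standing upright on the bench
- logger_bar (a point): middle of the logger's handle bar, 172 above the underside and 62 above the case top, in the middle of the depth. The bar runs along the logger's y, 92 between its two uprights (centres), 8 thick steel; over its middle 36 it carries a black rubber sleeve 12 thick, the place to grip it. Axes as logger
- logger_center (a point): centre of the logger's case, 55 above its underside (case reaches 30 before and behind it in x, 55 each way in y and z). Axes as logger
- column: the instrument column, bolted to the bench: foot plate 150 (x) x 130 (y) x 10, dark square post 50 x 50, 236 tall. Origin: centre of the foot plate's underside, on the bench; z up, its front (the side where the logger hangs) looks along its own -x. The hung logger has its axes parallel to the column's
- hooks: two 8 thick steel rod hooks in front of the post, origin and axes as column. They stick out in -x at y = -30 and +30: flat saddle from x = -62 to -80, top at z = 216, then 45 degrees up and outward to the tip (top z 233, outermost x -100). The handle bar rests in both saddles, centre at z = 220, x = -75 with the case flat on the plate. Behind: a bar, front face x = -35, z 209 to 235
- backing_plate: the aluminium plate 90 wide x 84 tall x 5 thick, on rubber buffers in front of the post, with two brass thumbscrews behind it. It gives way towards the post (the column's +x) by 1 mm for each 3 N of push (10 N: 3.3 mm), at most 7 mm. Axes as column
- plate_face (a point): centre of the plate's front face: unloaded at x = -45, y = 0, z = 103 in the column's frame, which is also the height of the centre of the hung logger's case. The plate reaches 42 above and below, 45 to each side. Axes as column
- carton: open grey pulp carton of six eggs, 105 x 155, 64 tall; origin centre of underside; leave it alone
- scale: white bench scale with steel pan, 150 x 130, 34 tall; origin centre of underside; leave it alone
- screwdriver: screwdriver lying on the bench on the far side of the column; leave it alone
- screw_dish: round steel dish with brass screws, 84 across, 26 tall; leave it alone
- candler: dark candling torch standing on end, 48 across, 132 tall; leave it alone
- spray_bottle: white disinfectant bottle with blue cap, 72 across, 190 tall; leave it alone

How it is judged:
On the way, in this order (a step that is already met when the one before it is completed fails the run):
1. the logger hangs from both hooks by its handle, screen outwards, let go by the gripper and still (x of logger_bar in the frame of column between -0.09 and -0.055 m and y of logger_bar in the frame of column between -0.012 and 0.012 m and z of logger_bar in the frame of column between 0.213 and 0.228 m and contact force between logger and hooks above 0.5 N and x of plate_face in the frame of logger_center above 0 m and angle between logger_center's own z axis and vertical below 0.15 rad and contact force between the arm and logger below 0.1 N and linear speed of logger below 0.04 m/s), for 0.3 s.
2. the logger is pressed flat against the backing plate with 5 to 15 N, steadily for one and a half seconds (x of logger_bar in the frame of column between -0.09 and -0.055 m and y of logger_bar in the frame of column between -0.012 and 0.012 m and z of logger_bar in the frame of column between 0.213 and 0.228 m and contact force between logger and hooks above 0.5 N and x of plate_face in the frame of logger_center above 0 m and contact force between logger and backing_plate between 5 and 15 N and angle between the x axis of logger_center and the x axis of column, either way round below 0.06 rad and contact force between the fingers and logger above 4 N), for 1.5 s.
At the end, for the whole second after the job is handed in: The logger hangs in both hooks (bar in the saddles, within 12 mm of the middle), screen outwards, back flat on the plate within 0.06 rad, at rest, pressed on it by the fingers with 5 to 15 N, the robot still pushing; everything else is within 30 mm of its place (all of step 2 and linear speed of logger below 0.02 m/s); the arm keeps its last pose, push and grip.
It fails at once if the logger is rammed against the plate with more than 25 N (contact force between logger and backing_plate above 25 N).
It fails at once if the logger is tipped or dropped (angle between logger_center's own z axis and vertical above 0.6 rad).
It fails at once if a thing that belongs elsewhere on the bench is pushed away by more than 30 mm (distance of any of carton, scale, screwdriver, screw_dish, candler, spray_bottle from where it was at the start of the episode above 0.03 m).
It also fails if it takes over 64 s, if anything falls off the work surface, if the arm or the gripper's body presses on something with over 40 N, if the wrist force passes 120 N, or if a joint passes its speed limit or range.

## Robot

A 6-joint arm with a two-finger parallel gripper is mounted at the origin on the work surface. World frame = base frame: x ahead of the robot, y to its left, z up, the work surface at z = 0. Lengths are in m, angles in rad, forces in N, time in s.
With the tool pointing down it reaches from about 0.25 to 0.8 m from the base axis. Payload 8.5 kg.
Tool frame: the origin (TCP) lies on the centre line of the jaws, within the pads' length; the fingertips stand 22 mm ahead of it and the grasp point (between the pads) lies 3 mm ahead of it; y points along the fingers, z is the direction in which the jaws open and shut, and the axes are right-handed (so a half turn about y gives the same grasp; the last joint's range is limited). The gripper opens to 85 mm and grips with 20 to 120 N. Pads are 22 mm wide; open, the fingers measure 114 mm over their backs; the gripper's body (76 mm by 85 mm) begins 54 mm behind the grasp point. The pads swing forward as they close: fully open they stand 13 mm farther back than shut.
Start: joints at [-1.274, 0.238, -0.013, 1.319, 0, 1.571], TCP at [0.154, -0.502, 0.253] pointing down, gripper open.
Joint ranges: [-2.66, 2.66], [-1.03, 1.9], [-1.14, 1.46], [-1.82, 2.27], [-1.45, 1.34], [-3.14, 3.14]. Speed limits (rad/s): [2.22, 2.22, 2.79, 3.14, 3.14, 3.14].

## Interface

Orientations are given as a unit quaternion [x, y, z, w].
In Python, from bench import get_obs, camera, close_job, look_for gives the robot as it stands.
- The arm moves only by the tool step_arm, never from a script. Its argument "targets" is a list of rows, each a list of 3 entries, a list of its own where there are three numbers: the opening, from -1 (shut) to 1 (fully open), then the shift along the tool's x, y, z in m, then the turn, a rotation vector about the tool's x, y, z in units of 8 degrees (1.0 is 8 degrees). In form: [[grip, [x, y, z], [ax, ay, az]], ...]. A call has 1 to 12 rows; each row shifts and turns the commanded pose from where the row before left it, along the tool's axes as they then stand; what a row does not reach is not made up. A row lasts 1/8 s, in which the tool goes at most 62.5 mm and 10.7 degrees, less where a joint would pass 70% of its speed; a pose out of reach is approached as far as the arm can. A call with a gripper value outside its range is refused whole. The fingers move at their own pace and stop on an object; "newtons" is the grip in N (left out, the last holds). Time passes only in rows, so rows that do not move let the fingers close. It gives the time, the measured TCP pose, the force and the opening at its end, in the units of the state.
- get_obs(): the state, without advancing time (a new reading comes with each control period).
- camera(name): name is "scene" or "top" or "wrist"; returns a dict with "frame" (480x640x3 uint8, red, green, blue), "range_z" (480x640 float32, m along the optical axis (not along the pixel's ray), 0 where there is no reading), "K" (3x3 intrinsics, pixels), "dist" ([k1, k2, p1, p2, k3] as OpenCV has them; the pictures are not rectified), "R" (3x3) and "t" (3): a world point X has camera coordinates R X + t. Camera axes: x right, y down, z forward; pixel columns grow to the right and rows downward; lengths in m; the calibration is good to about 2 mm. A picture is of the moment at which its call begins.
- close_job(): hands the job in, once; it reports no verdict.
Trained networks look in the newest picture that a camera, given by its name, has taken for a name from the list of things; names that differ only in an ending like _2 or _b are one class to them, and where a whole thing is asked for, a point or a joint stands for the part that bears it (a point fixed in the world has none). Each returns a list of dicts, best first, with "conf" (0 to 1); they miss things now and then, are a little off and sometimes report something else, mostly with a low value. They report only what shows in the picture. A call takes as long as a camera call.
- look_for(camera, query): "location" ([row, column] in pixels, amid what is visible of it).
The state is a dict: "t": time; "joint_pos": joint angles; "qvel": joint speeds; "effort": joint torques, N m; "eef_pos": TCP position; "tcp_rot": TCP orientation; "wrist_force": force on the tool from outside, world axes, zero at the start; "ft_torque": the same for the moment, N m; "gripper_width": opening from 0.0 (shut) to 1.0 (fully open).
Only numpy, scipy, OpenCV 4.12 (cv2) and the standard library are available. Lean on these libraries where they do the work, as an engineer would, in place of code of your own. Each camera call takes 0.05 s, during which the arm holds its last target.

## Working session

There is one attempt and no reset: what is moved stays moved. The work goes in short steps, Python scripts to look and compute and a tool call to move; the robot and the scene stay as the last step left them, time stands still between calls to the robot, and variables do not carry over. Pictures are saved under pics/ and viewed, and the job is handed in when it is done.

Besides the shell and the picture viewer there is one more tool, called after "Call:" by a JSON object that holds its "api" and its "payload", one argument or row to a line. step_arm: Moves the arm, as the interface text tells. Its arguments: {"type":"object","properties":{"targets":{"type":"array","items":{"type":"array"}},"newtons":{"type":"number"}},"required":["targets"]}

```bash
mkdir -p pics; ls; cat > h.py <<'E'
import numpy as np, cv2
from bench import get_obs, camera, close_job, look_for
from scipy.spatial.transform import Rotation as Rot
def save(c,n): cv2.imwrite('pics/'+n,c['frame'][:,:,::-1])
def cloud(c):
    z=c['range_z']; v,u=np.mgrid[0:480,0:640]
    p=cv2.undistortPoints(np.stack([u.ravel(),v.ravel()],1).astype(np.float64)[:,None],c['K'],c['dist'])[:,0]
    P=np.c_[p*z.ravel()[:,None],z.ravel()]
    W=(P-c['t'])@c['R']
    W[z.ravel()<=0]=np.nan
    return W.reshape(480,640,3)
E
python3 - <<'E'
from h import *
o=get_obs(); print({k:np.round(v,3) for k,v in o.items()})
for n in ['scene','top','wrist']:
    c=camera(n); save(c,n+'0.png'); W=cloud(c); np.save(n+'0.npy',W)
    print(n,np.round(-c['R'].T@c['t'],3))
    for q in ['logger','column','hooks','logger_bar','backing_plate','carton','scale','candler','spray_bottle','screw_dish','screwdriver']:
        for r in look_for(n,q)[:2]:
            l=np.round(r['location']).astype(int); print(' ',q,round(r['conf'],2),l,np.round(W[tuple(np.clip(l,0,[479,639]))],3))
E
```

```text
pics
{'t': np.float64(0.0), 'joint_pos': array([-1.274,  0.239, -0.014,  1.319, -0.   ,  1.571]), 'qvel': array([ 0.   , -0.   , -0.001,  0.001,  0.001,  0.001]), 'effort': array([-1.0000e-03, -5.3877e+01,  3.4644e+01,  1.9000e-02,  0.0000e+00,
        0.0000e+00]), 'eef_pos': array([ 0.153, -0.502,  0.253]), 'tcp_rot': array([-0.105,  0.7  , -0.699,  0.104]), 'wrist_force': array([ 0.428, -1.427,  0.756]), 'ft_torque': array([-0.018,  0.051,  0.07 ]), 'gripper_width': np.float64(1.003)}
scene [1.317 0.261 0.899]
  logger 0.73 [203 226] [ 0.48  -0.331  0.097]
  column 0.62 [284 416] [0.569 0.195 0.096]
  hooks 0.73 [235 406] [0.569 0.155 0.228]
  logger_bar 0.96 [204 226] [ 0.476 -0.334  0.09 ]
  backing_plate 0.75 [281 400] [0.56  0.158 0.082]
  carton 0.95 [237 314] [ 0.479 -0.083  0.062]
  scale 0.69 [282 246] [ 0.656 -0.185  0.033]
  candler 0.69 [234 408] [0.575 0.16  0.238]
  candler 0.63 [243 160] [ 0.66  -0.413  0.081]
  spray_bottle 0.57 [180 164] [ 0.456 -0.541  0.097]
  screw_dish 0.88 [302 512] [0.452 0.412 0.002]
  screwdriver 0.67 [346 490] [0.615 0.378 0.023]
top [ 0.452 -0.05   1.43 ]
  logger 0.7 [253 422] [ 0.459 -0.344  0.108]
  column 0.67 [228 233] [0.535 0.158 0.235]
  column 0.38 [260 495] [ 0.434 -0.538  0.125]
  hooks 0.65 [224 236] [0.546 0.154 0.211]
  logger_bar 0.97 [257 424] [ 0.448 -0.349  0.107]
  backing_plate 0.53 [222 242] [0.557 0.15  0.141]
  carton 0.7 [258 498] [ 0.44  -0.544  0.133]
  scale 0.75 [192 363] [ 0.645 -0.193  0.033]
  candler 0.7 [189 444] [ 0.636 -0.411  0.113]
  spray_bottle 0.96 [261 499] [ 0.432 -0.545  0.135]
  screw_dish 0.71 [262 156] [0.456 0.428 0.004]
  screwdriver 0.81 [213 173] [0.599 0.371 0.022]
wrist [ 0.219 -0.483  0.374]
```

View pics/scene0.png

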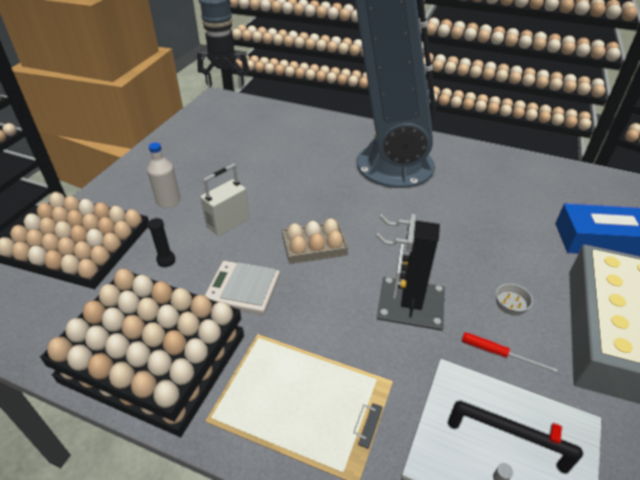

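View pics/top0.png

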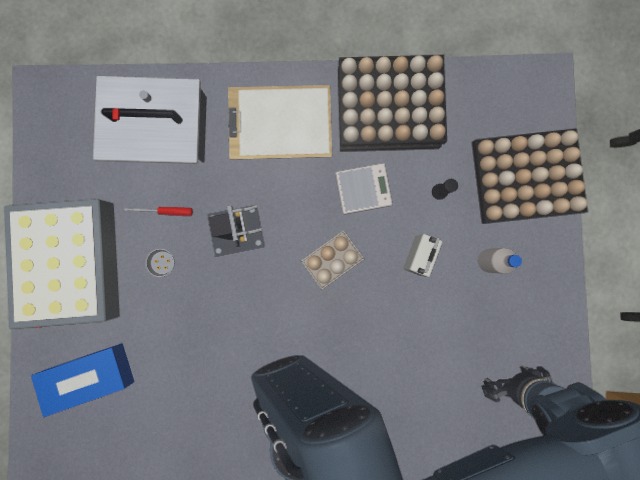

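View pics/wrist0.png

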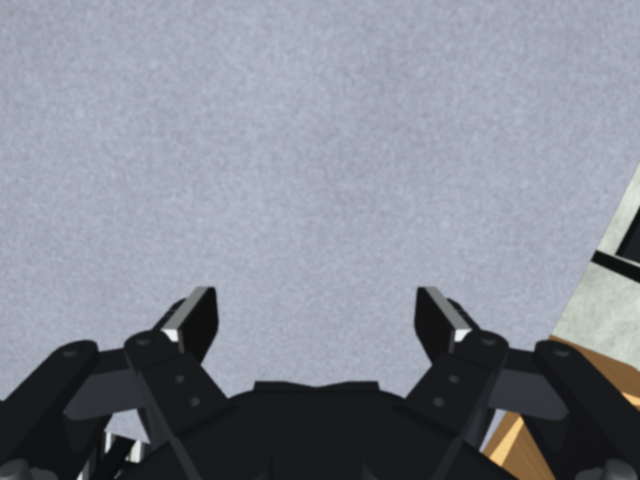

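```bash
python3 - <<'E'
from h import *
s=cv2.imread('pics/scene0.png');t=cv2.imread('pics/top0.png')
a=cv2.resize(s[150:250,170:270],(400,400),interpolation=3)
b=cv2.resize(s[200:340,360:460],(400,560),interpolation=3)[:400]
c=cv2.resize(t[215:295,385:465],(400,400),interpolation=3)
d=cv2.resize(t[190:270,195:275],(400,400),interpolation=3)
cv2.imwrite('pics/crops.png',cv2.resize(np.vstack([np.hstack([a,b[:400]]),np.hstack([c,d])]),(600,600)))
W=np.load('top0.npy'); 
# logger top
m=lambda W,x,y,z:(W[...,0]>x[0])&(W[...,0]<x[1])&(W[...,1]>y[0])&(W[...,1]<y[1])&(W[...,2]>z[0])&(W[...,2]<z[1])
def rect(P,n):
    r=cv2.minAreaRect((P[:,:2]*1000).astype(np.float32)); print(n,len(P),r,np.round(P.mean(0),4))
for n in ['top','scene']:
    W=np.load(n+'0.npy')
    rect(W[m(W,(.35,.58),(-.45,-.24),(.1,.12))],n+' casetop')
    rect(W[m(W,(.35,.58),(-.45,-.24),(.155,.19))],n+' bar')
    rect(W[m(W,(.35,.58),(-.45,-.24),(.02,.12))],n+' case all')
    rect(W[m(W,(.4,.7),(.02,.3),(.004,.016))],n+' foot')
    rect(W[m(W,(.4,.7),(.02,.3),(.228,.25))],n+' posttop')
    P=W[m(W,(.4,.7),(.0,.3),(.19,.25))]; rect(P,n+' hooks+')
    P=W[m(W,(.4,.7),(.0,.3),(.06,.15))]; rect(P,n+' plate+')
E
```

```text
top casetop 697 ((453.29290771484375, -354.8936767578125), (61.2281608581543, 109.75383758544922), 67.36547088623047) [ 0.4533 -0.3505  0.1088]
top bar 141 ((453.0639343261719, -354.40435791015625), (11.294462203979492, 98.30767822265625), 68.66434478759766) [ 0.4532 -0.3539  0.1741]
top case all 913 ((453.10491943359375, -354.47607421875), (61.50200653076172, 110.46337127685547), 67.6263656616211) [ 0.4542 -0.3452  0.0976]
top foot 1422 ((549.722900390625, 160.24240112304688), (278.41510009765625, 298.01922607421875), 89.81793975830078) [0.5351 0.1707 0.0082]
top posttop 607 ((549.4771728515625, 154.65292358398438), (89.97201538085938, 126.20819091796875), 9.09109115600586) [0.5447 0.1798 0.2347]
top hooks+ 813 ((549.6224365234375, 154.38583374023438), (89.91991424560547, 127.29712677001953), 10.581375122070312) [0.5461 0.1693 0.2308]
top plate+ 304 ((552.680908203125, 166.367919921875), (71.83683776855469, 87.65213775634766), 80.4920425415039) [0.5476 0.1553 0.1154]
scene casetop 676 ((455.5556945800781, -352.2225036621094), (64.49629211425781, 112.18273162841797), 68.5855789184570
[... 182 characters left out ...]
 all 1725 ((455.7073974609375, -352.0133056640625), (65.19489288330078, 112.53348541259766), 67.90251159667969) [ 0.4696 -0.3421  0.08  ]
scene foot 2152 ((550.0540771484375, 158.13722229003906), (277.4774475097656, 295.2674865722656), 89.05313873291016) [0.5607 0.1892 0.0099]
scene posttop 675 ((551.53466796875, 153.71490478515625), (93.21277618408203, 125.53563690185547), 9.053848266601562) [0.5508 0.1798 0.2353]
scene hooks+ 1316 ((551.53466796875, 153.71490478515625), (93.21277618408203, 125.53563690185547), 9.053848266601562) [0.5582 0.1729 0.2252]
scene plate+ 1021 ((547.8054809570312, 180.00758361816406), (91.79113006591797, 70.2081298828125), 9.710715293884277) [0.5668 0.1803 0.1105]
```

View pics/crops.png

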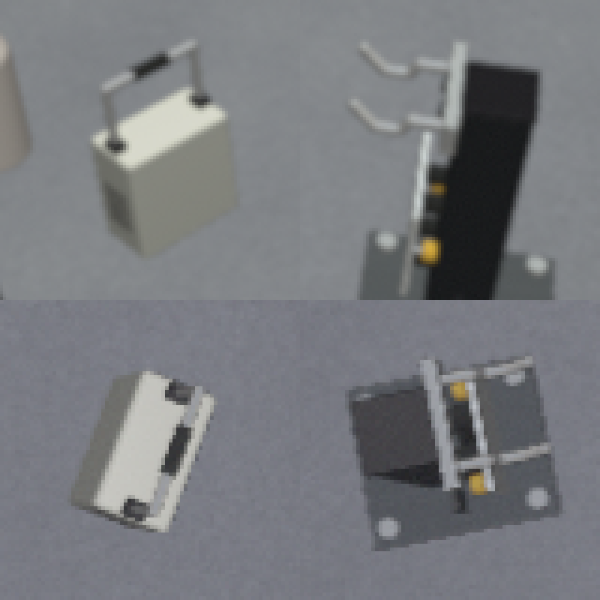

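```bash
python3 - <<'E'
from h import *
o=get_obs(); print(np.round(Rot.from_quat(o['tcp_rot']).as_matrix(),3))
c=camera('wrist'); print(np.round(c['R']@Rot.from_quat(o['tcp_rot']).as_matrix(),3), np.round(c['R']@o['eef_pos']+c['t'],3))
def rect(P,n):
    r=cv2.minAreaRect((P[:,:2]*1000).astype(np.float32)); print(n,len(P),np.round(r[0],1),np.round(r[1],1),round(r[2],1))
for n in ['top','scene']:
    W=np.load(n+'0.npy'); I=cv2.imread(f'pics/{n}0.png').astype(int)
    x,y,z=np.moveaxis(W,-1,0); roi=(x>.4)&(x<.7)&(y>.02)&(y<.3)
    d=roi&(z>.225)&(I.sum(2)<200); rect(W[d],n+' post')
    d=roi&(z>.2)&(I.sum(2)>300); rect(W[d],n+' hooks/bar')
    # col-frame view of bright
    a=np.deg2rad(99.1); R=np.array([[np.cos(a),np.sin(a)],[-np.sin(a),np.cos(a)]])
    q=(W[...,:2]-[.5446,.1912])@R.T*1000
    bar=roi&(z>.228)&(np.abs(q[...,0]+32)<12); rect(W[bar],n+' rearbar')
    hk=roi&(z>.2)&(q[...,0]<-50)
    Q=q[hk]; print(' hooks x range',np.round([Q[:,0].min(),Q[:,0].max()],1))
    for s in (1,-1):
        H=Q[Q[:,1]*s>0]; k=np.polyfit(H[:,0],H[:,1],1); print('  hook',s,len(H),np.round(H.mean(0),1),'slope deg',np.rad2deg(np.arctan(k[0])).round(1))
    # foot by color/height
    f=(x>.44)&(x<.66)&(y>.09)&(y<.29)&(z<.02)&(I.sum(2)<330)
    k=np.median(I[f].sum(1)) if f.any() else 0
    L=cv2.morphologyEx(f.astype(np.uint8),cv2.MORPH_OPEN,np.ones((3,3)))>0
    rect(W[L],n+' foot'); 
    bb=(x>.44)&(x<.66)&(y>.09)&(y<.29)&(z<.02); print(' bench/foot brightness pct',np.percentile(I[bb].sum(1),[5,25,50,75,95]))
E
```

```text
[[-0.956 -0.     0.292]
 [-0.292  0.    -0.956]
 [ 0.    -1.    -0.   ]]
[[-0.001  0.     1.   ]
 [ 0.964 -0.265  0.001]
 [ 0.265  0.964 -0.   ]] [-0.001  0.034  0.134]
top post 46 [545.1 183. ] [52.  63.9] 10.2
top hooks/bar 311 [554.7 129. ] [89.1 75.8] 10.4
top rearbar 213 [548.3 162.2] [90.  18.1] 9.1
 hooks x range [-101.6  -50.3]
  hook 1 64 [-74.9  30.8] slope deg 0.4
  hook -1 63 [-74.9 -29. ] slope deg 0.5
top foot 908 [544.4 189.5] [132.5 151.4] 9.4
 bench/foot brightness pct [258. 296. 371. 377. 384.]
scene post 442 [547.4 191.8] [50.9 46.7] 8.9
scene hooks/bar 512 [549.7 148.3] [123.2  92.2] 88.9
scene rearbar 224 [550.3 161.8] [93.1 19.8] 10.2
 hooks x range [-100.9  -51.1]
  hook 1 104 [-75.3  27.1] slope deg 1.1
  hook -1 116 [-75.4 -32.6] slope deg 0.8
scene foot 1914 [547.3 191.8] [130.9 151.6] 9.9
 bench/foot brightness pct [245.  267.  392.5 402.  409. ]
```

Call:
{"api": "step_arm", "payload": {
  "targets": [
    [0.2, [-0.0553, -0.0033, -0.009], [0, 0, 0]],
    [0.2, [-0.0553, -0.0033, -0.009], [0, 0, 0]],
    [0.2, [-0.0553, -0.0033, -0.009], [0, 0, 0]],
    [0.2, [-0.0553, -0.0033, -0.009], [0, 0, 0]],
    [0.2, [-0.0553, -0.0033, -0.009], [0, 0, 0]],
    [0.2, [-0.0553, -0.0033, -0.009], [0, 0, 0]],
    [0.2, [0, 0, 0], [0, 0, 0]],
    [0.2, [0, 0, 0], [0, 1, 0]],
    [0.2, [0, 0, 0], [0, 0, 0]]
  ]
}}

```text
t: 2.98
eef_pos: [0.4544, -0.3536, 0.273]
tcp_rot: [-0.056, 0.705, -0.705, 0.055]
wrist_force: [-0.2, -0.4, -0.0]
gripper_width: 0.601
```

```bash
python3 - <<'E'
from h import *
o=get_obs(); print({k:np.round(v,3) for k,v in o.items()}); print(np.round(Rot.from_quat(o['tcp_rot']).as_matrix(),3))
E
```

```text
{'t': np.float64(2.975), 'joint_pos': array([-0.661,  0.322,  0.154,  1.404, -0.   ,  2.323]), 'qvel': array([-0.006, -0.003,  0.   , -0.   , -0.001, -0.073]), 'effort': array([ 5.6000e-01, -6.0576e+01,  3.5148e+01, -9.0000e-03,  1.6000e-02,
        1.1340e+00]), 'eef_pos': array([ 0.454, -0.354,  0.273]), 'tcp_rot': array([-0.056,  0.705, -0.705,  0.055]), 'wrist_force': array([-0.227, -0.441, -0.021]), 'ft_torque': array([-0.026, -0.009, -0.028]), 'gripper_width': np.float64(0.601)}
[[-0.988 -0.     0.157]
 [-0.157  0.    -0.988]
 [ 0.    -1.    -0.   ]]
```

Call:
{"api": "step_arm", "payload": {
  "targets": [
    [0.2, [0, 0, 0], [0, -1.25, 0]],
    [0.2, [0, 0, 0], [0, -1.25, 0]],
    [0.2, [0, 0, 0], [0, -1.25, 0]],
    [0.2, [0, 0, 0], [0, -1.25, 0]],
    [0.2, [0, 0, 0], [0, -1.25, 0]],
    [0.2, [0, 0, 0], [0, -1.25, 0]],
    [0.2, [0, 0, 0], [0, -1.25, 0]],
    [0.2, [0, 0, 0], [0, -1.25, 0]],
    [0.2, [0, 0, 0], [0, -1.25, 0]],
    [0.2, [0, 0, 0], [0, -1.25, 0]],
    [0.2, [0, 0, 0], [0, -1.25, 0]],
    [0.2, [0, 0, 0], [0, -1.25, 0]]
  ]
}}

```text
t: 4.47
eef_pos: [0.4542, -0.3539, 0.2732]
tcp_rot: [0.639, -0.302, 0.302, -0.639]
wrist_force: [-0.2, 1.2, -0.2]
gripper_width: 0.603
```

Call:
{"api": "step_arm", "payload": {
  "targets": [
    [0.2, [0, 0, 0], [0, -1.25, 0]],
    [0.2, [0, 0, 0], [0, -1.25, 0]],
    [0.2, [0, 0, 0], [0, -1.125, 0]],
    [0.2, [0, 0, 0], [0, 0, 0]],
    [0.2, [0, 0, 0], [0, 0, 0]]
  ]
}}

```text
t: 5.1
eef_pos: [0.4546, -0.3536, 0.2731]
tcp_rot: [-0.694, 0.136, -0.136, 0.694]
wrist_force: [-0.7, -0.5, -0.2]
gripper_width: 0.599
```

```bash
python3 - <<'E'
from h import *
o=get_obs(); print(o['t'],np.round(o['joint_pos'],3),np.round(o['eef_pos'],4)); M=Rot.from_quat(o['tcp_rot']).as_matrix();print(np.round(M,3), np.rad2deg(np.arctan2(M[1,2],M[0,2])))
c=camera('wrist'); save(c,'w1.png'); W=cloud(c)
x,y,z=np.moveaxis(W,-1,0); 
for lo,hi in ((.155,.19),(.1,.12)):
    d=(abs(x-.454)<.12)&(abs(y+.353)<.12)&(z>lo)&(z<hi)
    if d.sum()>20:
        r=cv2.minAreaRect((W[d][:,:2]*1000).astype(np.float32)); print(d.sum(),r,np.round(W[d].mean(0),4))
print(look_for('wrist','logger_bar')[:1])
E
```

```text
5.1 [-0.661  0.322  0.155  1.404  0.    -0.275] [ 0.4546 -0.3536  0.2731]
[[ 0.926 -0.     0.377]
 [-0.377  0.     0.926]
 [-0.    -1.     0.   ]] 67.85263809879704
1873 ((454.1919250488281, -355.9540710449219), (11.275339126586914, 99.4177017211914), 68.02461242675781) [ 0.4512 -0.3546  0.1755]
6545 ((454.12359619140625, -356.4892578125), (61.05778503417969, 110.00770568847656), 67.1790542602539) [ 0.4495 -0.354   0.1098]
[{'location': [219.7, 312.8], 'conf': 0.81}]
```

View pics/w1.png

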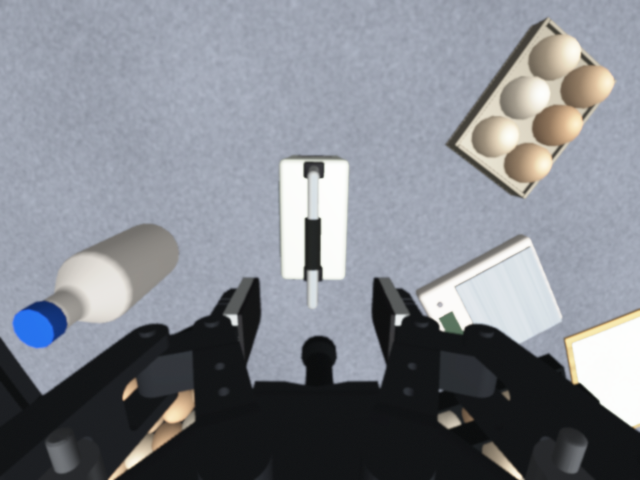

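Call:
{"api": "step_arm", "payload": {
  "targets": [
    [0.2, [0.001, 0.033, -0.002], [0, 0, 0]],
    [0.2, [0, 0.033, 0], [0, 0, 0]],
    [0.2, [0, 0.032, 0], [0, 0, 0]],
    [0.2, [0, 0, 0], [0, 0, 0]],
    [-1, [0, 0, 0], [0, 0, 0]],
    [-1, [0, 0, 0], [0, 0, 0]],
    [-1, [0, 0, 0], [0, 0, 0]],
    [-1, [0, 0, 0], [0, 0, 0]],
    [-1, [0, 0, 0], [0, 0, 0]],
    [-1, [0, 0, 0], [0, 0, 0]]
  ],
  "newtons": 60
}}

```text
t: 6.45
eef_pos: [0.4558, -0.3563, 0.1767]
tcp_rot: [0.695, -0.134, 0.136, -0.693]
wrist_force: [-0.6, -2.0, 6.6]
gripper_width: 0.114
```

Call:
{"api": "step_arm", "payload": {
  "targets": [
    [-1, [0, -0.03, 0], [0, 0, 0]],
    [-1, [0, -0.03, 0], [0, 0, 0]],
    [-1, [0, -0.03, 0], [0, 0, 0]],
    [-1, [0, -0.035, 0], [0, 0, 0]],
    [-1, [0, 0, 0], [0, 0, 0]],
    [-1, [0, 0, 0], [0, 0, 0]]
  ]
}}

```text
t: 7.2
eef_pos: [0.4548, -0.3552, 0.2984]
tcp_rot: [-0.694, 0.136, -0.134, 0.695]
wrist_force: [-0.5, -0.3, -6.8]
gripper_width: 0.114
```

```bash
python3 - <<'E'
from h import *
c=camera('wrist'); save(c,'w2.png'); c=camera('scene'); save(c,'s2.png')
o=get_obs(); print(o['t'],o['eef_pos'],o['wrist_force'],o['gripper_width'])
E
```

```text
7.3 [ 0.45461658 -0.35507342  0.29808165] [ 9.21960466e-01 -1.50071124e-03 -6.60623976e+00] 0.11852824725638873
```

View pics/s2.png

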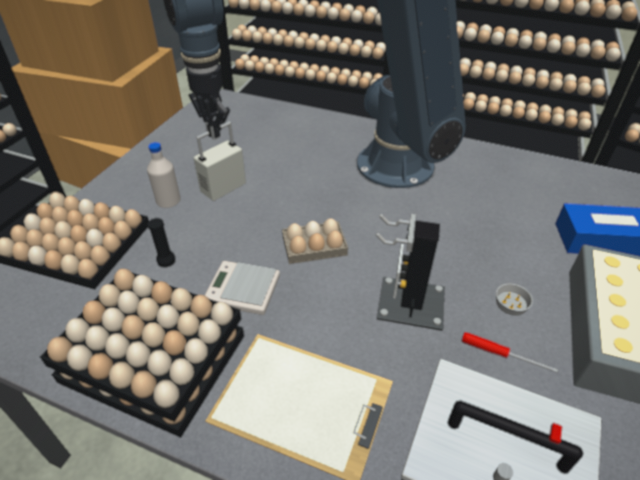

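Call:
{"api": "step_arm", "payload": {
  "targets": [
    [-1, [-0.0047, 0, 0.03], [0, 0, 0]],
    [-1, [-0.0047, 0, 0.053], [0, 0, 0]],
    [-1, [-0.0047, 0, 0.053], [0, 0, 0]],
    [-1, [-0.0047, 0, 0.053], [0, 0, 0]],
    [-1, [-0.0047, 0, 0.053], [0, 0, 0]],
    [-1, [-0.0047, 0, 0.053], [0, 0, 0]],
    [-1, [-0.0047, 0, 0.053], [0, 0, 0]],
    [-1, [-0.0047, 0, 0.056], [0, 0, 0]]
  ]
}}

```text
t: 8.3
eef_pos: [0.5715, 0.0347, 0.2988]
tcp_rot: [0.694, -0.136, 0.134, -0.694]
wrist_force: [1.9, -0.3, -6.4]
gripper_width: 0.118
```

Call:
{"api": "step_arm", "payload": {
  "targets": [
    [-1, [0, 0, 0], [0, -0.99, 0]],
    [-1, [0, 0, 0], [0, -0.99, 0]],
    [-1, [0, 0, 0], [0, -0.99, 0]],
    [-1, [0, 0, 0], [0, -0.99, 0]],
    [-1, [0, 0, 0], [0, 0, 0]],
    [-1, [0, 0, 0], [0, 0, 0]],
    [-1, [0, 0, 0], [0, 0, 0]]
  ]
}}

```text
t: 9.18
eef_pos: [0.5716, 0.0331, 0.2998]
tcp_rot: [-0.705, -0.059, 0.059, 0.705]
wrist_force: [0.3, 0.7, -6.9]
gripper_width: 0.11
```

```bash
cat >> h.py <<'E'
O=np.array([.5457,.191]); A=np.deg2rad(99.5); EX=np.array([np.cos(A),np.sin(A)]); EY=np.array([-EX[1],EX[0]])
def state():
    o=get_obs(); M=Rot.from_quat(o['tcp_rot']).as_matrix(); p=o['eef_pos']; d=p[:2]-O
    print('t',round(o['t'],2),'tcp col',np.round([d@EX,d@EY,p[2]],4),'F col',np.round([o['wrist_force'][:2]@EX,o['wrist_force'][:2]@EY,o['wrist_force'][2]],2),'w',round(float(o['gripper_width']),3))
    print('joints',np.round(o['joint_pos'],3),'world',np.round(p,4)); print('axes in col frame\n',np.round(np.array([[EX[0],EX[1],0],[EY[0],EY[1],0],[0,0,1]])@M,3))
    return o,M
E
python3 - <<'E'
from h import *
state()
for n in ('top','scene','wrist'):
    c=camera(n); save(c,n+'3.png'); W=cloud(c); np.save(n+'3.npy',W)
    d=(W[...,:2]-O); q=np.stack([d@EX,d@EY,W[...,2]],-1)*1000
    for nm,m in (('hooks',(q[...,0]>-102)&(q[...,0]<-50)&(abs(q[...,1])<60)&(q[...,2]>205)&(q[...,2]<250)),('rear',(abs(q[...,0]+32)<10)&(abs(q[...,1])<60)&(q[...,2]>225)&(q[...,2]<250))):
        Q=q[m]
        if len(Q)>10: print(n,nm,len(Q),'x',np.round(np.percentile(Q[:,0],[1,99]),1),'y',np.round(np.percentile(Q[:,1],[1,99]),1),'z',np.round(np.percentile(Q[:,2],[1,50,99]),1))
E
```

```text
t 9.18 tcp col [-0.16    0.0006  0.2998] F col [ 0.6  -0.42 -6.89] w 0.11
joints [ 0.058  0.313  0.209  1.467  0.    -0.11 ] world [0.5716 0.0331 0.2998]
axes in col frame
 [[ 0.001  0.     1.   ]
 [-1.     0.     0.001]
 [-0.    -1.     0.   ]]
scene hooks 220 x [-99.6 -51.1] y [-34.4  32.9] z [209.6 220.  234.2]
scene rear 232 x [-39.8 -22.3] y [-44.7  44.3] z [225.3 235.1 238.3]
wrist hooks 2001 x [-100.8  -50.4] y [-31.8  35.4] z [212.1 221.3 232.9]
wrist rear 4495 x [-40.6 -22.3] y [-41.7  46. ] z [225.2 234.5 236.8]
```

View pics/wrist3.png

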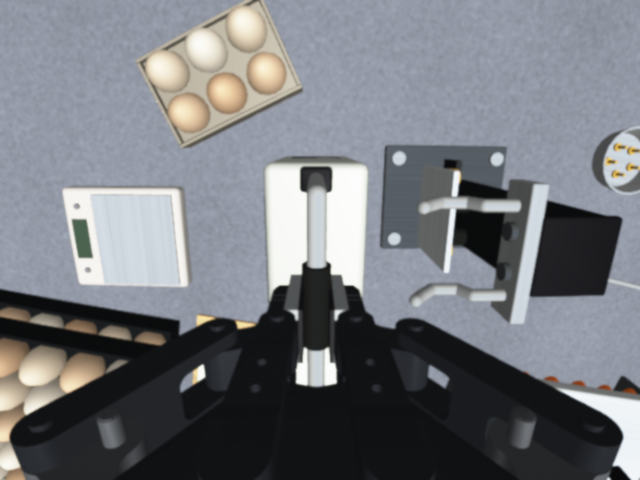

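View pics/scene3.png

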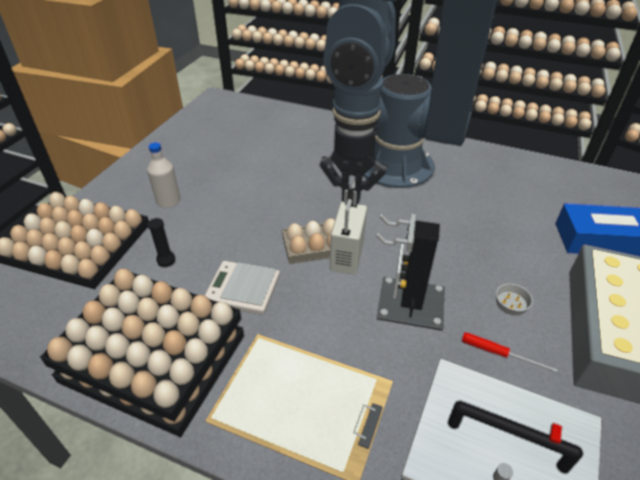

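```bash
python3 - <<'E'
from h import *
for n in ('scene','wrist','top'):
    W=np.load(n+'3.npy'); d=(W[...,:2]-O); q=np.stack([d@EX,d@EY,W[...,2]],-1)*1000
    m=(abs(q[...,0]+160)<60)&(abs(q[...,1])<75)&(q[...,2]>215)&(q[...,2]<248)
    Q=q[m]
    if len(Q)>30: print(n,len(Q),np.round(np.percentile(Q,[1,50,99],axis=0),1).tolist(),cv2.minAreaRect(Q[:,:2].astype(np.float32)))
E
```

```text
scene 1052 [[-189.4, -54.8, 215.6], [-155.9, -17.4, 233.2], [-130.6, 51.5, 242.7]] ((-146.20103454589844, 0.42967987060546875), (112.2066879272461, 91.58436584472656), 89.40435791015625)
wrist 9958 [[-190.4, -19.9, 224.3], [-163.7, 25.6, 233.0], [-131.3, 56.6, 240.5]] ((-146.08682250976562, 13.132600784301758), (87.57854461669922, 92.3246078491211), 89.88743591308594)
```

Call:
{"api": "step_arm", "payload": {
  "targets": [
    [-1, [0, 0.022, 0], [0, 0, 0]],
    [-1, [0, 0.022, 0], [0, 0, 0]],
    [-1, [0, 0, 0], [0, 0, 0]],
    [-1, [0, 0, 0.02], [0, 0, 0]],
    [-1, [0, 0, 0.02], [0, 0, 0]],
    [-1, [0, 0, 0.02], [0, 0, 0]],
    [-1, [0, 0, 0.01], [0, 0, 0]],
    [-1, [0, 0, 0.005], [0, 0, 0]],
    [-1, [0, 0, 0], [0, 0, 0]],
    [-1, [0, 0, 0], [0, 0, 0]],
    [-1, [0, 0, 0], [0, 0, 0]]
  ]
}}

```text
t: 10.7
eef_pos: [0.5591, 0.1065, 0.2561]
tcp_rot: [0.705, 0.059, -0.059, -0.705]
wrist_force: [-0.4, 0.3, -6.0]
gripper_width: 0.113
```

```bash
python3 - <<'E'
from h import *
state()
c=camera('scene'); save(c,'s4.png'); I=cv2.imread('pics/s4.png'); cv2.imwrite('pics/s4c.png',cv2.resize(I[180:330,330:480],(600,600),interpolation=3))
c=camera('wrist'); save(c,'w4.png')
E
```

```text
t 10.7 tcp col [-0.0855  0.0007  0.2561] F col [ 0.31  0.31 -6.02] w 0.113
joints [ 0.188  0.314  0.1    1.357 -0.     0.02 ] world [0.5591 0.1065 0.2561]
axes in col frame
 [[ 0.002 -0.     1.   ]
 [-1.     0.     0.002]
 [-0.    -1.    -0.   ]]
```

View pics/s4c.png

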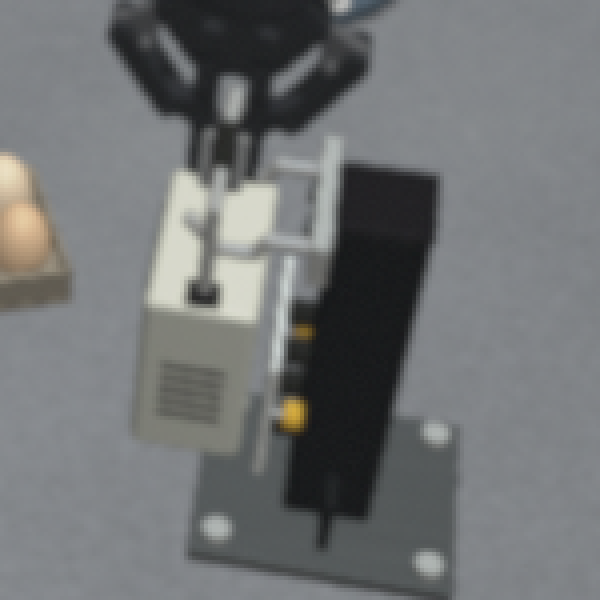

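View pics/w4.png

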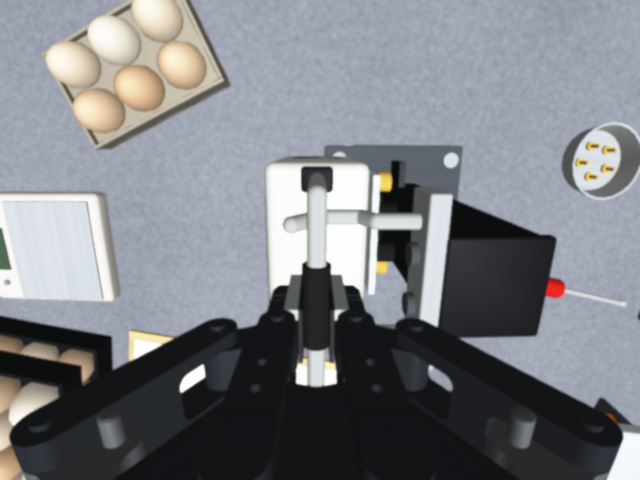

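Call:
{"api": "step_arm", "payload": {
  "targets": [
    [-1, [0, 0, 0.002], [0, 0, 0]],
    [-1, [0, 0, 0.002], [0, 0, 0]],
    [-1, [0, 0, 0.003], [0, 0, 0]],
    [-1, [0, 0, 0], [0, 0, 0]],
    [-1, [0, 0, 0], [0, 0, 0]]
  ]
}}

```text
t: 11.42
eef_pos: [0.5578, 0.114, 0.2561]
tcp_rot: [-0.705, -0.06, 0.06, 0.705]
wrist_force: [-0.0, 0.5, -7.1]
gripper_width: 0.113
```

```bash
python3 - <<'E'
from h import *
state()
E
```

```text
t 11.43 tcp col [-0.0779  0.0007  0.2561] F col [ 0.48 -0.04 -7.08] w 0.113
joints [0.202 0.314 0.1   1.357 0.    0.032] world [0.5578 0.114  0.2561]
axes in col frame
 [[ 0.003  0.     1.   ]
 [-1.     0.     0.003]
 [-0.    -1.     0.   ]]
```

Call:
{"api": "step_arm", "payload": {
  "targets": [
    [-1, [0, 0.012, 0], [0, 0, 0]],
    [-1, [0, 0.008, 0], [0, 0, 0]],
    [-1, [0, 0.005, 0], [0, 0, 0]],
    [-1, [0, 0.003, 0], [0, 0, 0]],
    [-1, [0, 0, 0], [0, 0, 0]],
    [-1, [0, 0, 0], [0, 0, 0]]
  ]
}}

```text
t: 12.18
eef_pos: [0.558, 0.114, 0.2284]
tcp_rot: [-0.705, -0.06, 0.06, 0.705]
wrist_force: [-0.1, 0.7, -5.9]
gripper_width: 0.119
```

```bash
python3 - <<'E'
from h import *
state()
E
```

```text
t 12.18 tcp col [-0.078   0.0006  0.2284] F col [ 0.72 -0.06 -5.93] w 0.119
joints [0.201 0.323 0.042 1.289 0.    0.032] world [0.558  0.114  0.2284]
axes in col frame
 [[ 0.003  0.     1.   ]
 [-1.    -0.     0.003]
 [ 0.    -1.     0.   ]]
```

Call:
{"api": "step_arm", "payload": {
  "targets": [
    [-1, [0, 0.002, 0], [0, 0, 0]],
    [-1, [0, 0.001, 0], [0, 0, 0]],
    [-1, [0, 0.001, 0], [0, 0, 0]],
    [-1, [0, 0, 0], [0, 0, 0]]
  ]
}}

```text
t: 12.68
eef_pos: [0.5579, 0.114, 0.2245]
tcp_rot: [-0.704, -0.06, 0.06, 0.705]
wrist_force: [-1.3, 0.2, -2.1]
gripper_width: 0.117
```

```bash
python3 - <<'E'
from h import *
state()
c=camera('scene'); save(c,'s5.png'); I=cv2.imread('pics/s5.png'); cv2.imwrite('pics/s5c.png',cv2.resize(I[180:330,330:480],(600,600),interpolation=3))
E
```

```text
t 12.68 tcp col [-0.0779  0.0007  0.2245] F col [ 0.45  1.24 -2.07] w 0.117
joints [0.201 0.324 0.034 1.28  0.    0.032] world [0.5579 0.114  0.2245]
axes in col frame
 [[ 0.003  0.     1.   ]
 [-1.    -0.001  0.003]
 [ 0.001 -1.     0.   ]]
```

View pics/s5c.png

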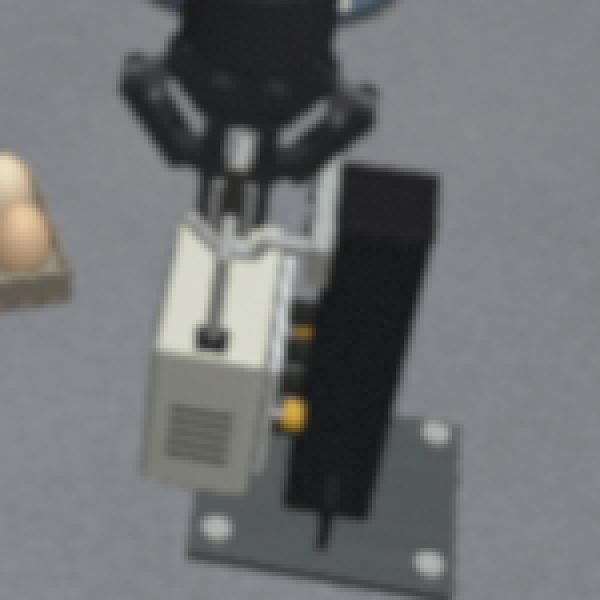

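Call:
{"api": "step_arm", "payload": {
  "targets": [
    [-1, [0, 0.001, 0], [0, 0, 0]],
    [-1, [0, 0, 0], [0, 0, 0]],
    [-0.7, [0, 0, 0], [0, 0, 0]],
    [-0.5, [0, 0, 0], [0, 0, 0]],
    [-0.3, [0, 0, 0], [0, 0, 0]],
    [-0.3, [0, 0, 0], [0, 0, 0]],
    [-0.3, [0, 0, 0], [0, 0, 0]]
  ]
}}

```text
t: 13.6
eef_pos: [0.5579, 0.114, 0.2231]
tcp_rot: [-0.705, -0.06, 0.06, 0.705]
wrist_force: [-0.8, -0.4, -0.5]
gripper_width: 0.346
```

```bash
python3 - <<'E'
from h import *
state()
c=camera('wrist'); save(c,'w6.png')
c=camera('scene'); save(c,'s6.png'); I=cv2.imread('pics/s6.png'); cv2.imwrite('pics/s6c.png',cv2.resize(I[180:330,330:480],(600,600),interpolation=3))
E
```

```text
t 13.6 tcp col [-0.078   0.0007  0.2231] F col [-0.25  0.81 -0.52] w 0.346
joints [0.201 0.325 0.032 1.277 0.    0.032] world [0.5579 0.114  0.2231]
axes in col frame
 [[ 0.003  0.     1.   ]
 [-1.     0.     0.003]
 [-0.    -1.     0.   ]]
```

View pics/w6.png

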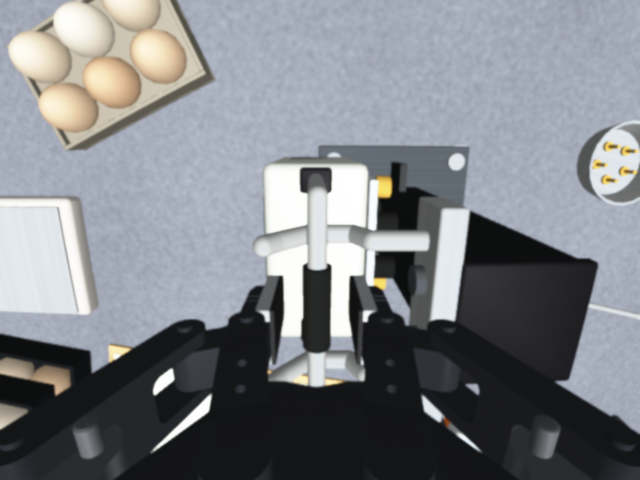

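View pics/s6c.png

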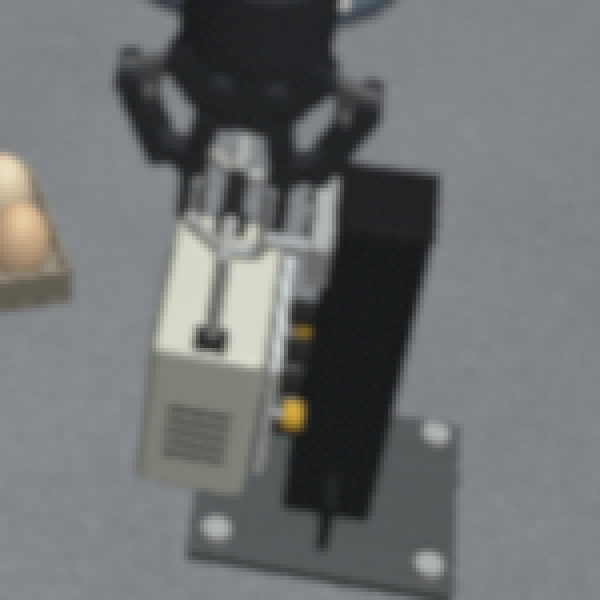

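Call:
{"api": "step_arm", "payload": {
  "targets": [
    [-0.3, [0, -0.015, 0], [0, 0, 0]],
    [-0.3, [0, -0.03, 0], [0, 0, 0]],
    [-0.3, [0, -0.045, 0], [0, 0, 0]],
    [-0.3, [0, 0, 0], [0, 0, 0]],
    [-0.3, [0, 0, -0.047], [0, 0, 0]],
    [-0.3, [0, 0, -0.047], [0, 0, 0]],
    [-1, [0, 0, -0.048], [0, 0, 0]],
    [-1, [0, 0, 0], [0, 0, 0]]
  ],
  "newtons": 40
}}

```text
t: 14.7
eef_pos: [0.5819, -0.0289, 0.3129]
tcp_rot: [0.705, 0.058, -0.059, -0.705]
wrist_force: [0.3, 1.3, 0.5]
gripper_width: -0.002
```

Call:
{"api": "step_arm", "payload": {
  "targets": [
    [-1, [0, 0, 0], [1.125, 0, 0]],
    [-1, [0, 0, 0], [1.125, 0, 0]],
    [-1, [0, 0, 0], [1.125, 0, 0]],
    [-1, [0, 0, 0], [1.125, 0, 0]],
    [-1, [0, 0, 0], [1.125, 0, 0]],
    [-1, [0, 0, 0], [0, 0, 0]],
    [-1, [0, 0, 0], [0, 0, 0]]
  ]
}}

```text
t: 15.58
eef_pos: [0.5818, -0.0256, 0.3133]
tcp_rot: [-0.383, -0.033, 0.078, 0.92]
wrist_force: [-0.0, 0.7, -0.3]
gripper_width: 0.005
```

```bash
python3 - <<'E'
from h import *
state()
c=camera('wrist'); save(c,'w7.png')
for n in('scene','top'):
    c=camera(n); save(c,n+'7.png'); W=cloud(c); d=(W[...,:2]-O); q=np.stack([d@EX,d@EY,W[...,2]],-1)*1000
    m=(abs(q[...,0]+75)<45)&(abs(q[...,1])<70)&(q[...,2]>150)&(q[...,2]<168); Q=q[m]
    print(n,len(Q),np.round(np.percentile(Q,[1,50,99],axis=0),1).tolist(),cv2.minAreaRect(Q[:,:2].astype(np.float32)))
E
```

```text
t 15.57 tcp col [-2.195e-01  1.000e-04  3.133e-01] F col [ 0.73 -0.11 -0.29] w 0.005
joints [-0.348  0.594  0.457  1.891  0.659 -0.677] world [ 0.5818 -0.0256  0.3133]
axes in col frame
 [[ 0.004  0.705  0.709]
 [-1.     0.003  0.003]
 [-0.    -0.709  0.705]]
scene 815 [[-108.3, -54.6, 150.9], [-76.7, -14.9, 157.9], [-49.4, 53.1, 166.0]] ((-78.89391326904297, -0.3243827819824219), (112.04121398925781, 60.0285530090332), 89.76009368896484)
top 656 [[-108.8, -50.2, 150.4], [-86.7, 4.8, 157.0], [-50.4, 57.0, 164.2]] ((-79.28904724121094, 2.842304229736328), (109.83596801757812, 60.86628723144531), 89.7068099975586)
```

View pics/w7.png

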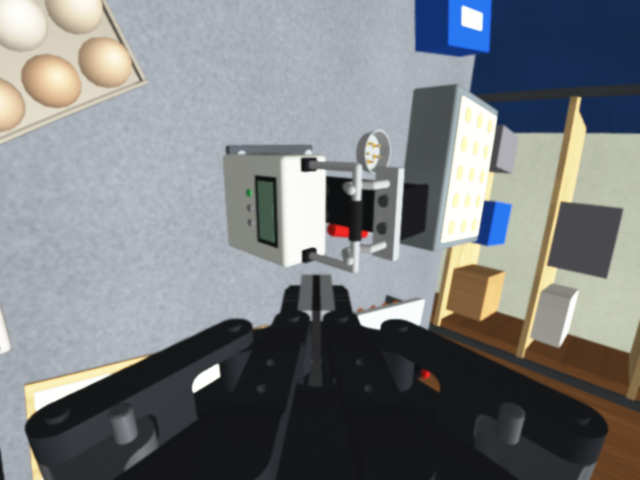

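View pics/scene7.png

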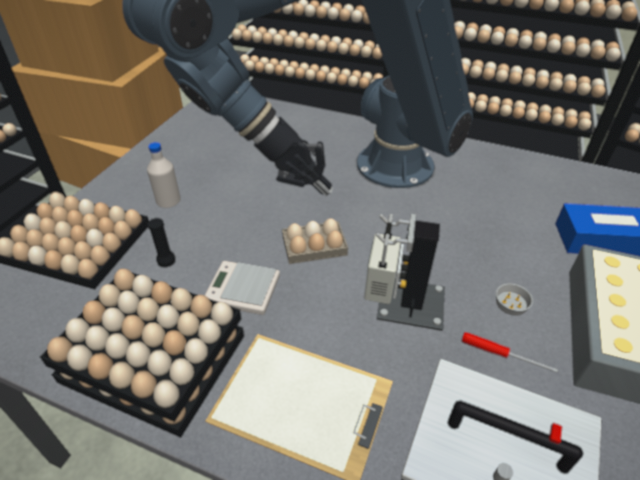

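Call:
{"api": "step_arm", "payload": {
  "targets": [
    [-1, [0, 0.036, -0.0219], [0, 0, 0]],
    [-1, [0, 0.036, -0.0219], [0, 0, 0]],
    [-1, [0, 0.036, -0.0219], [0, 0, 0]],
    [-1, [0, 0.036, -0.0219], [0, 0, 0]],
    [-1, [0, 0.036, -0.0219], [0, 0, 0]],
    [-1, [0, 0, 0], [0, 0, 0]],
    [-1, [0, 0, 0], [0, 0, 0]]
  ]
}}

```text
t: 16.6
eef_pos: [0.5741, 0.0232, 0.1104]
tcp_rot: [-0.382, -0.033, 0.078, 0.92]
wrist_force: [0.7, -0.8, 0.5]
gripper_width: 0.002
```

```bash
python3 - <<'E'
from h import *
state()
c=camera('wrist'); save(c,'w8.png')
for n in('scene',):
    c=camera(n); save(c,n+'8.png')
E
```

```text
t 16.6 tcp col [-0.1702 -0.0003  0.1104] F col [-0.89 -0.56  0.54] w 0.002
joints [-0.281  0.657  0.041  1.362  0.69  -0.6  ] world [0.5741 0.0232 0.1104]
axes in col frame
 [[ 0.004  0.706  0.708]
 [-1.     0.001  0.004]
 [ 0.002 -0.708  0.706]]
```

View pics/w8.png

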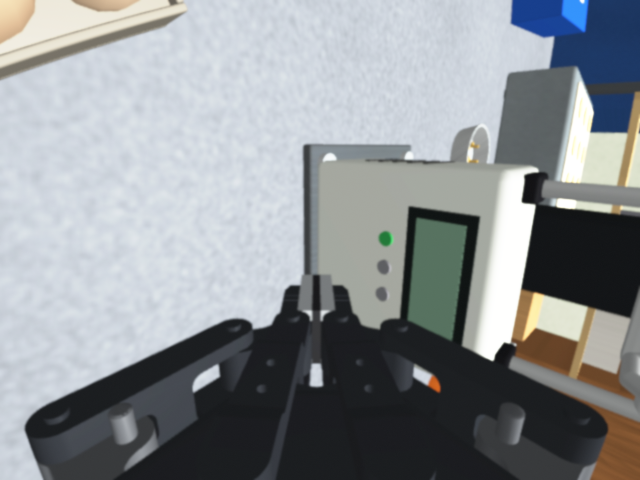

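View pics/scene8.png

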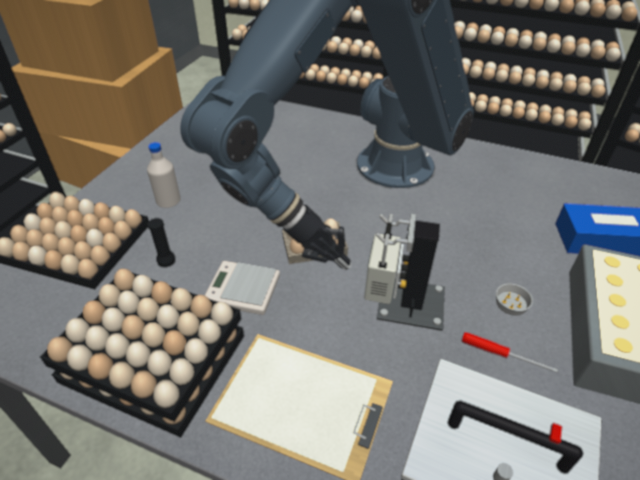

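Call:
{"api": "step_arm", "payload": {
  "targets": [
    [-1, [0, 0.007, 0.007], [0, 0, 0]],
    [-1, [0, 0.007, 0.007], [0, 0, 0]],
    [-1, [0, 0.0035, 0.0035], [0, 0, 0]],
    [-1, [0, 0.0015, 0.0015], [0, 0, 0]],
    [-1, [0, 0.0015, 0.0015], [0, 0, 0]],
    [-1, [0, 0.0015, 0.0015], [0, 0, 0]],
    [-1, [0, 0, 0], [0, 0, 0]]
  ]
}}

```text
t: 17.58
eef_pos: [0.5681, 0.0538, 0.1084]
tcp_rot: [-0.381, -0.032, 0.078, 0.921]
wrist_force: [-0.8, -1.1, 0.3]
gripper_width: 0.003
```

```bash
python3 - <<'E'
from h import *
state()
E
```

```text
t 17.57 tcp col [-0.139   0.0005  0.1084] F col [-0.98  0.93  0.31] w 0.003
joints [-0.236  0.632 -0.012  1.302  0.708 -0.545] world [0.5681 0.0538 0.1084]
axes in col frame
 [[ 0.003  0.707  0.707]
 [-1.     0.002  0.002]
 [-0.    -0.707  0.707]]
```

Call:
{"api": "step_arm", "payload": {
  "targets": [
    [-1, [0, 0.001, 0.001], [0, 0, 0]],
    [-1, [0, 0.001, 0.001], [0, 0, 0]],
    [-1, [0, 0.001, 0.001], [0, 0, 0]],
    [-1, [0, 0.001, 0.001], [0, 0, 0]],
    [-1, [0, 0, 0], [0, 0, 0]]
  ]
}}

```text
t: 18.2
eef_pos: [0.5671, 0.0595, 0.1084]
tcp_rot: [-0.381, -0.032, 0.078, 0.921]
wrist_force: [0.6, 0.0, -0.4]
gripper_width: -0.001
```

```bash
python3 - <<'E'
from h import *
for i in range(2): o,M=state()
c=camera('wrist'); save(c,'w9.png')
state()
E
```

```text
t 18.2 tcp col [-0.1332  0.0006  0.1084] F col [-0.06 -0.62 -0.4 ] w -0.001
joints [-0.227  0.627 -0.021  1.291  0.711 -0.535] world [0.5671 0.0595 0.1084]
axes in col frame
 [[ 0.003  0.707  0.707]
 [-1.     0.002  0.002]
 [-0.    -0.707  0.707]]
t 18.2 tcp col [-0.1332  0.0006  0.1084] F col [-0.06 -0.62 -0.4 ] w -0.001
joints [-0.227  0.627 -0.021  1.291  0.711 -0.535] world [0.5671 0.0595 0.1084]
axes in col frame
 [[ 0.003  0.707  0.707]
 [-1.     0.002  0.002]
 [-0.    -0.707  0.707]]
t 18.25 tcp col [-0.1333  0.0005  0.1084] F col [-0.15  0.17 -1.12] w 0.002
joints [-0.227  0.627 -0.021  1.291  0.711 -0.535] world [0.5672 0.0594 0.1084]
axes in col frame
 [[ 0.003  0.707  0.707]
 [-1.     0.002  0.002]
 [ 0.    -0.707  0.707]]
```

View pics/w9.png

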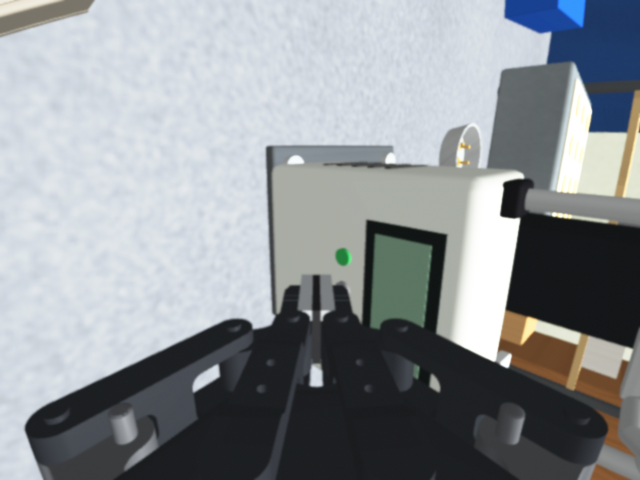

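Call:
{"api": "step_arm", "payload": {
  "targets": [
    [-1, [0, 0.001, 0.001], [0, 0, 0]],
    [-1, [0, 0.001, 0.001], [0, 0, 0]],
    [-1, [0, 0.001, 0.001], [0, 0, 0]],
    [-1, [0, 0, 0], [0, 0, 0]],
    [-1, [0, 0, 0], [0, 0, 0]]
  ]
}}

```text
t: 18.88
eef_pos: [0.5665, 0.0635, 0.1084]
tcp_rot: [-0.381, -0.032, 0.078, 0.921]
wrist_force: [-0.2, -0.0, -0.1]
gripper_width: 0.001
```

```bash
python3 - <<'E'
from h import *
o,M=state()
E
```

```text
t 18.88 tcp col [-0.1291  0.0006  0.1084] F col [ 0.01  0.25 -0.14] w 0.001
joints [-0.221  0.624 -0.027  1.283  0.713 -0.527] world [0.5665 0.0635 0.1084]
axes in col frame
 [[ 0.003  0.707  0.707]
 [-1.     0.002  0.002]
 [ 0.    -0.707  0.707]]
```

Call:
{"api": "step_arm", "payload": {
  "targets": [
    [-1, [0, 0.001, 0.001], [0, 0, 0]],
    [-1, [0, 0.001, 0.001], [0, 0, 0]],
    [-1, [0, 0.001, 0.001], [0, 0, 0]],
    [-1, [0, 0, 0], [0, 0, 0]],
    [-1, [0, 0, 0], [0, 0, 0]]
  ]
}}

```text
t: 19.5
eef_pos: [0.5659, 0.0673, 0.1083]
tcp_rot: [-0.382, -0.032, 0.078, 0.92]
wrist_force: [0.9, -4.9, -1.4]
gripper_width: -0.001
```

```bash
python3 - <<'E'
from h import *
o,M=state()
E
```

```text
t 19.5 tcp col [-0.1253  0.0005  0.1083] F col [-5.   -0.11 -1.4 ] w -0.001
joints [-0.215  0.62  -0.033  1.275  0.714 -0.519] world [0.5659 0.0673 0.1083]
axes in col frame
 [[ 0.003  0.707  0.708]
 [-1.     0.002  0.002]
 [ 0.    -0.708  0.707]]
```

Call:
{"api": "step_arm", "payload": {
  "targets": [
    [-1, [0, 0.0005, 0.0005], [0, 0, 0]],
    [-1, [0, 0.0005, 0.0005], [0, 0, 0]],
    [-1, [0, 0, 0], [0, 0, 0]],
    [-1, [0, 0, 0], [0, 0, 0]]
  ]
}}

```text
t: 20.0
eef_pos: [0.5658, 0.0682, 0.1081]
tcp_rot: [-0.382, -0.032, 0.078, 0.92]
wrist_force: [0.8, -8.7, -1.1]
gripper_width: -0.004
```

```bash
python3 - <<'E'
from h import *
o,M=state()
E
```

```text
t 20.0 tcp col [-0.1244  0.0005  0.1081] F col [-8.77  0.61 -1.12] w -0.004
joints [-0.214  0.619 -0.035  1.272  0.714 -0.516] world [0.5658 0.0682 0.1081]
axes in col frame
 [[ 0.003  0.706  0.708]
 [-1.     0.002  0.002]
 [ 0.    -0.708  0.706]]
```

Add about 0.7 mm, then hold for two seconds.

Call:
{"api": "step_arm", "payload": {
  "targets": [
    [-1, [0, 0.0004, 0.0004], [0, 0, 0]],
    [-1, [0, 0, 0], [0, 0, 0]],
    [-1, [0, 0, 0], [0, 0, 0]],
    [-1, [0, 0, 0], [0, 0, 0]],
    [-1, [0, 0, 0], [0, 0, 0]],
    [-1, [0, 0, 0], [0, 0, 0]],
    [-1, [0, 0, 0], [0, 0, 0]],
    [-1, [0, 0, 0], [0, 0, 0]]
  ]
}}

```text
t: 21.0
eef_pos: [0.5657, 0.0685, 0.108]
tcp_rot: [-0.382, -0.032, 0.078, 0.92]
wrist_force: [1.1, -9.3, -1.2]
gripper_width: -0.0
```

```bash
python3 - <<'E'
from h import *
state()
F=[]
for n in('scene','top','scene','top','wrist'):
    c=camera(n); save(c,n+'10.png'); W=cloud(c); d=(W[...,:2]-O); q=np.stack([d@EX,d@EY,W[...,2]],-1)*1000
    F.append(get_obs()['wrist_force'][:2]@EX)
    for nm,a,b in (('case',150,168),('bar',212,226)):
        m=(abs(q[...,0]+75)<45)&(abs(q[...,1])<(70 if nm=='case' else 25))&(q[...,2]>a)&(q[...,2]<b); Q=q[m]
        if len(Q)>20: print(n,nm,len(Q),np.round(np.percentile(Q,[1,50,99],axis=0),1).tolist(),np.round(cv2.minAreaRect(Q[:,:2].astype(np.float32))[2],1))
print(np.round(F,2)); print(get_obs()['ft_torque'])
E
```

```text
t 21.0 tcp col [-0.1241  0.0004  0.108 ] F col [-9.39  0.49 -1.24] w -0.0
joints [-0.213  0.619 -0.036  1.271  0.714 -0.515] world [0.5657 0.0685 0.108 ]
axes in col frame
 [[ 0.003  0.706  0.709]
 [-1.     0.002  0.002]
 [ 0.    -0.709  0.706]]
scene case 813 [[-105.4, -54.4, 150.9], [-72.6, -15.3, 157.6], [-46.7, 53.2, 165.9]] 0.1
scene bar 82 [[-83.6, -25.0, 216.6], [-76.6, -5.2, 223.8], [-36.0, 24.3, 226.0]] 1.3
top case 650 [[-105.9, -50.3, 150.4], [-83.6, 4.7, 157.0], [-47.5, 56.5, 165.5]] 0.3
top bar 110 [[-90.2, -24.7, 213.0], [-76.0, -4.7, 221.8], [-33.6, 24.1, 225.8]] 0.1
scene case 808 [[-105.4, -54.7, 151.1], [-72.6, -15.2, 157.9], [-46.7, 52.1, 165.8]] 90.0
scene bar 89 [[-83.8, -24.6, 217.0], [-75.8, -3.7, 224.4], [-36.0, 24.9, 226.0]] 3.2
top case 663 [[-106.0, -50.5, 150.5], [-83.0, 4.8, 156.4], [-47.4, 57.1, 165.5]] 0.3
top bar 112 [[-90.2, -24.8, 214.7], [-76.1, -1.9, 222.9], [-33.5, 24.0, 225.8]] 89.5
wrist case 12207 [[-107.3, -22.7, 150.2], [-91.5, 28.9, 157.0], [-52.9, 56.6, 166.4]] 0.5
wrist bar 104 [[-87.5, -25.0, 212.0], [-78.0, -24.5, 212.5], [-62.1, -23.6, 213.2]] 0.4
[ -9.69 -10.44 -10.29 -10.55 -11.26]
[-2.37482556 -0.32645512  0.11385142]
```

```bash
python3 - <<'E'
import cv2,numpy as np
I=cv2.imread('pics/scene10.png'); J=cv2.imread('pics/top10.png')
cv2.imwrite('pics/c10.png',np.hstack([cv2.resize(I[190:310,320:440],(400,400),interpolation=3),cv2.resize(J[180:280,180:280],(400,400),interpolation=3)]))
E
```

```text
(no output)
```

View pics/c10.png

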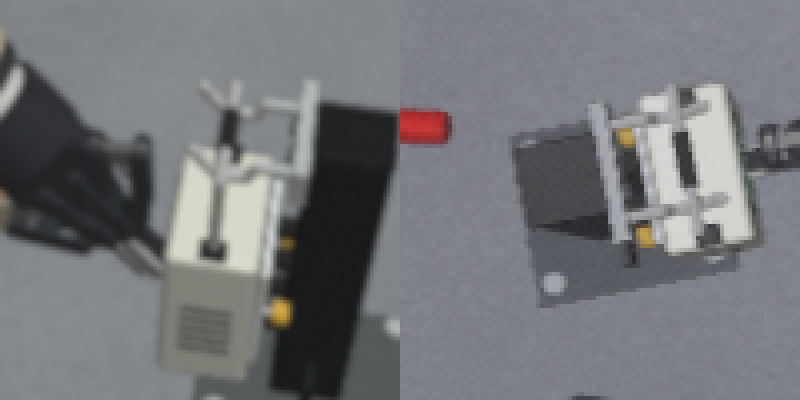

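View pics/top10.png

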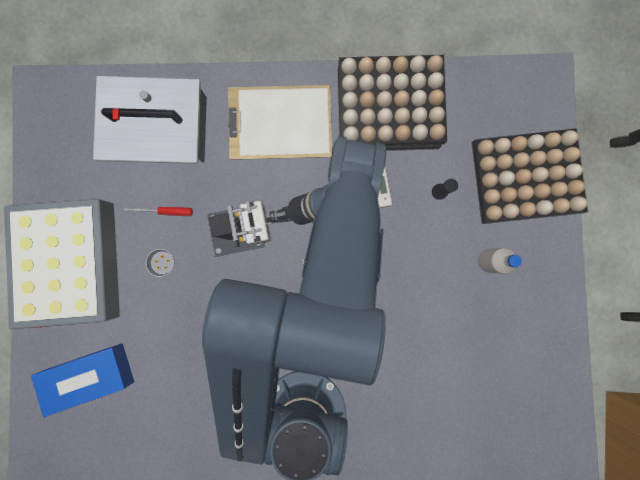

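Call:
{"api": "step_arm", "payload": {
  "targets": [
    [-1, [0, 0, 0], [0, 0, 0]],
    [-1, [0, 0, 0], [0, 0, 0]],
    [-1, [0, 0, 0], [0, 0, 0]],
    [-1, [0, 0, 0], [0, 0, 0]],
    [-1, [0, 0, 0], [0, 0, 0]],
    [-1, [0, 0, 0], [0, 0, 0]],
    [-1, [0, 0, 0], [0, 0, 0]],
    [-1, [0, 0, 0], [0, 0, 0]],
    [-1, [0, 0, 0], [0, 0, 0]],
    [-1, [0, 0, 0], [0, 0, 0]],
    [-1, [0, 0, 0], [0, 0, 0]],
    [-1, [0, 0, 0], [0, 0, 0]]
  ]
}}

```text
t: 22.75
eef_pos: [0.5657, 0.0685, 0.108]
tcp_rot: [-0.382, -0.032, 0.078, 0.92]
wrist_force: [0.3, -10.5, -2.1]
gripper_width: -0.003
```

```bash
python3 - <<'E'
from h import *
state(); F=[]
for i in range(6):
    c=camera('scene'); F.append(get_obs()['wrist_force'][:2]@EX)
print(np.round(F,2)); save(c,'s11.png')
W=cloud(c); d=(W[...,:2]-O); q=np.stack([d@EX,d@EY,W[...,2]],-1)*1000
# side face (-y) back edge: x max vs z
for z0 in range(60,160,15):
    m=(abs(q[...,1]+55)<4)&(abs(q[...,2]-z0)<6)&(q[...,0]<-40)&(q[...,0]>-110); Q=q[m]
    if len(Q)>8: print(z0,len(Q),np.round(np.percentile(Q[:,0],[3,97]),1))
E
```

```text
t 22.75 tcp col [-0.1241  0.0004  0.108 ] F col [-10.38   1.4   -2.13] w -0.003
joints [-0.213  0.619 -0.036  1.271  0.714 -0.515] world [0.5657 0.0685 0.108 ]
axes in col frame
 [[ 0.003  0.706  0.709]
 [-1.     0.002  0.002]
 [ 0.    -0.709  0.706]]
[ -9.75 -10.67 -10.19  -9.24  -9.22 -10.27]
60 89 [-101.1  -47.2]
75 91 [-101.   -46.9]
90 93 [-101.1  -48.7]
105 101 [-100.2  -48.7]
120 99 [-101.1  -48.3]
135 100 [-101.9  -49.3]
150 107 [-103.1  -50.5]
```

```bash
python3 - <<'E'
from h import *
def slope(q,x0,zt,tag):
    # side face region inside; front/back edges
    zs,a,b=[],[],[]
    for z0 in range(12,100,8):
        z=zt-z0
        m=(abs(q[...,1]+55)<4)&(abs(q[...,2]-z)<4)&(abs(q[...,0]-x0)<34); Q=q[m]
        if len(Q)>15: zs.append(z);a.append(np.percentile(Q[:,0],5));b.append(np.percentile(Q[:,0],95))
    print(tag,len(zs),'front slope',np.polyfit(zs,a,1)[0].round(3),'back',np.polyfit(zs,b,1)[0].round(3))
def qq(W): d=(W[...,:2]-O); return np.stack([d@EX,d@EY,W[...,2]],-1)*1000
slope(qq(np.load('scene3.npy')),-160,233,'held vertical')
slope(qq(cloud(camera('scene'))),-74,158,'pressed')
c=camera('wrist'); save(c,'w12.png'); q=qq(cloud(c))
m=(q[...,0]>-112)&(q[...,0]<-95)&(q[...,2]>55)&(q[...,2]<150)&(q[...,1]>15)&(q[...,1]<53); Q=q[m]
print(len(Q)); A=np.c_[Q[:,1:],np.ones(len(Q))]
w=np.ones(len(Q),bool)
for _ in range(6):
    k=np.linalg.lstsq(A[w],Q[w,0],rcond=None)[0]; r=Q[:,0]-A@k; w=abs(r)<2
print('front plane dx/dy,dx/dz,x0',np.round(k,4),w.sum(),'x at z103',k[1]*103+k[2], 'z span',np.percentile(Q[w][:,2],[2,98]))
E
```

```text
held vertical 11 front slope -0.0 back 0.003
pressed 11 front slope -0.026 back -0.022
16012
front plane dx/dy,dx/dz,x0 [ 2.53000e-02 -3.11000e-02 -1.03449e+02] 15967 x at z103 -106.65356576504215 z span [ 59.03299443 149.00633067]
```

View pics/w12.png

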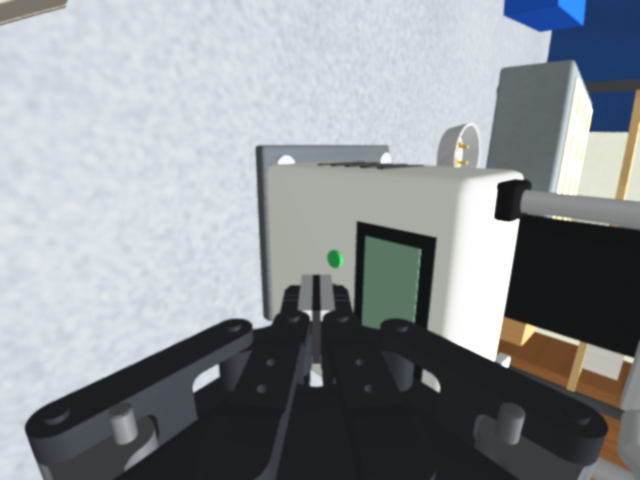

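Call:
{"api": "step_arm", "payload": {
  "targets": [
    [-1, [0, -0.003, -0.003], [0, 0, 0]],
    [-1, [0, -0.004, -0.004], [0, 0, 0]],
    [-1, [0, -0.0088, 0.0088], [0, 0, 0]],
    [-1, [0, -0.0088, 0.0088], [0, 0, 0]],
    [-1, [0, 0, 0], [0, 0, 0]],
    [-1, [0, 0, 0], [0, 0, 0]],
    [-1, [0, 0, 0], [0, 0, 0]]
  ]
}}

```text
t: 24.02
eef_pos: [0.5669, 0.06, 0.1331]
tcp_rot: [-0.381, -0.032, 0.078, 0.921]
wrist_force: [-0.3, 0.1, -0.3]
gripper_width: -0.001
```

```bash
cat > tilt.py <<'E'
from h import *
def qq(W): d=(W[...,:2]-O); return np.stack([d@EX,d@EY,W[...,2]],-1)*1000
def slope(q,x0,zt,tag):
    zs,a,b=[],[],[]
    for z0 in range(12,100,8):
        z=zt-z0
        m=(abs(q[...,1]+55)<4)&(abs(q[...,2]-z)<4)&(abs(q[...,0]-x0)<34); Q=q[m]
        if len(Q)>15: zs.append(z);a.append(np.percentile(Q[:,0],5));b.append(np.percentile(Q[:,0],95))
    print(tag,len(zs),'front slope',np.polyfit(zs,a,1)[0].round(3),'back',np.polyfit(zs,b,1)[0].round(3),'x mid',np.round((np.mean(a)+np.mean(b))/2,1))
    m=(abs(q[...,0]+75)<45)&(abs(q[...,1])<70)&(q[...,2]>150)&(q[...,2]<168); Q=q[m]
    print('casetop x',np.round(np.percentile(Q[:,0],[1,99]),1),'y',np.round(np.percentile(Q[:,1],[1,99]),1),cv2.minAreaRect(Q[:,:2].astype(np.float32))[2])
state()
slope(qq(cloud(camera('scene'))),-74,158,'now'); state()
E
python3 tilt.py
```

```text
t 24.02 tcp col [-0.1327  0.0007  0.1331] F col [ 0.19  0.28 -0.33] w -0.001
joints [-0.227  0.604  0.006  1.341  0.711 -0.534] world [0.5669 0.06   0.1331]
axes in col frame
 [[ 0.003  0.707  0.707]
 [-1.     0.003  0.002]
 [-0.    -0.707  0.707]]
now 11 front slope -0.002 back -0.009 x mid -77.5
casetop x [-107.2  -48.4] y [-54.3  53.1] 0.547271192073822
t 24.07 tcp col [-0.1327  0.0007  0.133 ] F col [-0.37  0.56  0.36] w 0.002
joints [-0.227  0.604  0.006  1.341  0.711 -0.534] world [0.5669 0.06   0.133 ]
axes in col frame
 [[ 0.003  0.707  0.707]
 [-1.     0.003  0.002]
 [-0.001 -0.707  0.707]]
```

Call:
{"api": "step_arm", "payload": {
  "targets": [
    [-1, [0, 0.002, 0.002], [0, 0, 0]],
    [-1, [0, 0.001, 0.001], [0, 0, 0]],
    [-1, [0, 0.001, 0.001], [0, 0, 0]],
    [-1, [0, 0.0005, 0.0005], [0, 0, 0]],
    [-1, [0, 0.0005, 0.0005], [0, 0, 0]],
    [-1, [0, 0, 0], [0, 0, 0]],
    [-1, [0, 0, 0], [0, 0, 0]]
  ]
}}

```text
t: 24.95
eef_pos: [0.566, 0.0666, 0.1332]
tcp_rot: [-0.381, -0.032, 0.078, 0.921]
wrist_force: [0.4, -4.3, 0.1]
gripper_width: 0.001
```

```bash
python3 tilt.py
```

```text
t 24.95 tcp col [-0.126   0.0005  0.1332] F col [-4.33  0.3   0.14] w 0.001
joints [-0.216  0.598 -0.004  1.328  0.714 -0.521] world [0.566  0.0666 0.1332]
axes in col frame
 [[ 0.003  0.707  0.707]
 [-1.     0.002  0.002]
 [ 0.    -0.707  0.707]]
now 11 front slope -0.006 back -0.028 x mid -75.8
casetop x [-106.2  -47.3] y [-54.5  52.6] 0.20986735820770264
t 25.0 tcp col [-0.126   0.0006  0.1332] F col [-4.04  0.61 -1.47] w 0.0
joints [-0.216  0.598 -0.004  1.328  0.714 -0.521] world [0.5659 0.0667 0.1332]
axes in col frame
 [[ 0.003  0.707  0.707]
 [-1.     0.002  0.002]
 [ 0.    -0.707  0.707]]
```

Call:
{"api": "step_arm", "payload": {
  "targets": [
    [-1, [0, 0.0005, 0.0005], [0, 0, 0]],
    [-1, [0, 0.0005, 0.0005], [0, 0, 0]],
    [-1, [0, 0.0005, 0.0005], [0, 0, 0]],
    [-1, [0, 0, 0], [0, 0, 0]],
    [-1, [0, 0, 0], [0, 0, 0]],
    [-1, [0, 0, 0], [0, 0, 0]]
  ]
}}

```text
t: 25.75
eef_pos: [0.5658, 0.0678, 0.133]
tcp_rot: [-0.382, -0.032, 0.078, 0.92]
wrist_force: [-0.1, -11.5, -0.0]
gripper_width: -0.0
```

```bash
python3 tilt.py
```

```text
t 25.75 tcp col [-0.1248  0.0005  0.133 ] F col [-11.33   2.04  -0.02] w -0.0
joints [-0.214  0.596 -0.006  1.324  0.714 -0.517] world [0.5658 0.0678 0.133 ]
axes in col frame
 [[ 0.003  0.706  0.709]
 [-1.     0.002  0.002]
 [ 0.    -0.709  0.706]]
now 11 front slope -0.01 back 0.001 x mid -74.9
casetop x [-105.4  -46.7] y [-54.6  52.5] 0.2062177211046219
t 25.8 tcp col [-0.1248  0.0005  0.133 ] F col [-11.52   0.89  -1.07] w 0.002
joints [-0.214  0.596 -0.007  1.324  0.714 -0.517] world [0.5658 0.0678 0.133 ]
axes in col frame
 [[ 0.003  0.706  0.709]
 [-1.     0.002  0.002]
 [ 0.    -0.709  0.706]]
```

Call:
{"api": "step_arm", "payload": {
  "targets": [
    [-1, [0, 0, 0], [0, 0, 0]],
    [-1, [0, 0, 0], [0, 0, 0]],
    [-1, [0, 0, 0], [0, 0, 0]],
    [-1, [0, 0, 0], [0, 0, 0]],
    [-1, [0, 0, 0], [0, 0, 0]],
    [-1, [0, 0, 0], [0, 0, 0]],
    [-1, [0, 0, 0], [0, 0, 0]],
    [-1, [0, 0, 0], [0, 0, 0]],
    [-1, [0, 0, 0], [0, 0, 0]],
    [-1, [0, 0, 0], [0, 0, 0]],
    [-1, [0, 0, 0], [0, 0, 0]],
    [-1, [0, 0, 0], [0, 0, 0]]
  ]
}}

```text
t: 27.3
eef_pos: [0.5658, 0.0678, 0.133]
tcp_rot: [-0.382, -0.032, 0.078, 0.92]
wrist_force: [-0.2, -11.4, -0.4]
gripper_width: 0.003
```

Call:
{"api": "step_arm", "payload": {
  "targets": [
    [-1, [0, 0, 0], [0, 0, 0]],
    [-1, [0, 0, 0], [0, 0, 0]],
    [-1, [0, 0, 0], [0, 0, 0]],
    [-1, [0, 0, 0], [0, 0, 0]],
    [-1, [0, 0, 0], [0, 0, 0]],
    [-1, [0, 0, 0], [0, 0, 0]],
    [-1, [0, 0, 0], [0, 0, 0]],
    [-1, [0, 0, 0], [0, 0, 0]]
  ]
}}

```text
t: 28.3
eef_pos: [0.5658, 0.0679, 0.133]
tcp_rot: [-0.382, -0.032, 0.078, 0.92]
wrist_force: [-0.3, -10.7, -0.5]
gripper_width: -0.002
```

```bash
python3 tilt.py; python3 - <<'E'
from h import *
F=[]
for i in range(5):
    c=camera('scene'); F.append(get_obs()['wrist_force'][:2]@EX)
print(np.round(F,2)); save(c,'s13.png'); 
E
```

```text
t 28.3 tcp col [-0.1248  0.0005  0.133 ] F col [-10.53   2.08  -0.46] w -0.002
joints [-0.214  0.596 -0.006  1.324  0.714 -0.517] world [0.5658 0.0679 0.133 ]
axes in col frame
 [[ 0.003  0.706  0.709]
 [-1.     0.002  0.002]
 [ 0.    -0.709  0.706]]
now 11 front slope -0.02 back -0.025 x mid -74.8
casetop x [-105.5  -46.7] y [-54.7  52.3] 0.14834386110305786
t 28.35 tcp col [-0.1248  0.0005  0.133 ] F col [-10.57   1.75  -1.26] w 0.002
joints [-0.214  0.596 -0.007  1.324  0.714 -0.517] world [0.5658 0.0678 0.133 ]
axes in col frame
 [[ 0.003  0.706  0.709]
 [-1.     0.002  0.002]
 [ 0.    -0.709  0.706]]
[-11.68 -11.24 -10.94 -11.17 -11.69]
```

View pics/s13.png

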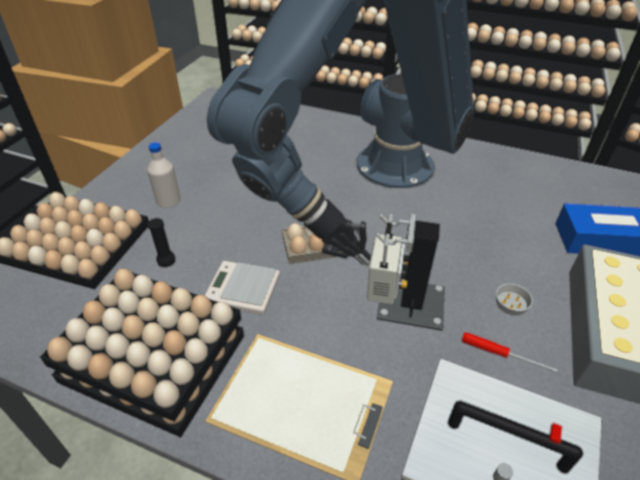

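```bash
python3 - <<'E'
from h import *
def qq(W): d=(W[...,:2]-O); return np.stack([d@EX,d@EY,W[...,2]],-1)*1000
S=[]
for i in range(10):
    q=qq(cloud(camera('scene'))); zs,a,b=[],[],[]
    for z0 in range(12,100,8):
        z=158-z0; m=(abs(q[...,1]+55)<4)&(abs(q[...,2]-z)<4)&(abs(q[...,0]+74)<34); Q=q[m]
        zs.append(z);a.append(np.percentile(Q[:,0],5));b.append(np.percentile(Q[:,0],95))
    S.append([np.polyfit(zs,a,1)[0],np.polyfit(zs,b,1)[0]])
print(np.mean(S,0),np.std(S,0))
q=qq(cloud(camera('wrist')))
m=(q[...,0]>-112)&(q[...,0]<-95)&(q[...,2]>55)&(q[...,2]<150)&(q[...,1]>15)&(q[...,1]<53); Q=q[m]
A=np.c_[Q[:,1:],np.ones(len(Q))]; w=np.ones(len(Q),bool)
for _ in range(6):
    k=np.linalg.lstsq(A[w],Q[w,0],rcond=None)[0]; w=abs(Q[:,0]-A@k)<2
print(np.round(k,4),k[1]*103+k[2])
q=qq(cloud(camera('wrist'))); m=(q[...,2]<6)&(q[...,2]>-6)&(abs(q[...,1])<60)&(q[...,0]>-160); print('bench z',np.median(q[m][:,2]) if m.sum() else 0)
E
```

```text
[-0.01771576 -0.0148925 ] [0.0089001  0.01016431]
[ 2.460000e-02 -3.180000e-02 -1.034854e+02] -106.7594451434429
bench z -0.10313352883830226
```

```bash
python3 - <<'E'
from h import *
state(); print(close_job())
E
```

```text
t 29.2 tcp col [-0.1248  0.0005  0.133 ] F col [-10.17   1.56  -0.08] w 0.0
joints [-0.214  0.596 -0.007  1.324  0.714 -0.517] world [0.5658 0.0678 0.133 ]
axes in col frame
 [[ 0.003  0.706  0.709]
 [-1.     0.002  0.002]
 [ 0.    -0.709  0.706]]
the job is handed in; nothing more can be done
None
```

The logger hangs by its handle on both hooks, screen outwards. I let go of the handle and handed the job in with the closed fingertips still pressing on the front of the case. It took about 29 s of robot time.

- **Second press:** the first press, at about z 0.10 m, left the case leaning about 0.025–0.03 rad, bottom in. I backed off and pressed again 25 mm higher, which is probably on the screen.
- **Force:** the wrist read about 10–11.7 N for more than 3 s before hand-in, 10.2 N on the last reading. I could not measure the force on the plate itself. Friction on the hooks may make it a little less than the wrist reading.
- **Position:** before the press the case was centred between the hooks to within about 3 mm.
- **Flatness (checks disagree):** the scene camera gives a lean of about 0.016 rad, averaged over ten noisy pictures. The wrist camera gives about 0.032 rad up-down and 0.025 rad sideways, practically the same as in the first press. Both are under the 0.06 rad limit, but the case may still lean slightly bottom-in.
- **Everything else:** I saw nothing else moved in the last scene and top pictures. The arm partly hides the carton, and I did not measure the other things again.

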